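# Show the back of a miniature chest to the inspection camera

## Task

Wind the red handwheel clockwise (seen from above) until the carriage with the little chest is home against its red end stop and leave it there. Then take hold of the sprung mirror and turn it until the inspection camera, looking into the middle of the mirror, sees the orange dot on the back of the chest there. Finish still gripping the mirror at that angle, because it springs back when let go, and leave everything else on the bench where it stands.

Things in the scene. Friction and masses are not known exactly. Their poses are not given: they have to be found in the camera images.
- stage: Fixed slide stage: flat aluminium base 270 x 100 mm, steel rail along its own x axis (away from the robot at yaw 0); origin on the bench under the middle of the rail; z up. The red end stop, 90 mm wide, 67 mm high, is at its +x end, 116 to 134 mm from the origin. A grey gear housing 80 mm high at x = -40, y = -130 mm carries the handwheel. Pose varies.
- carriage (a joint): Travel of the carriage along the stage's +x, in m: 0 at the far end from the stop, 0.080 exactly when it touches the stop. The wheel drives it by rack and pinion: 12 mm for each radian (75 mm a turn), clockwise from above moves it to the stop. It stays where it is left. Starts 5 to 40 mm along.
- stop (a point): Centre of the face of the stop's black rubber bumper, which the carriage touches (the carriage block is 90 mm long, 84 mm wide, its top 52 mm above the bench; the chest on it is 84 x 56 mm and reaches 143 mm above the bench, an orange label on top of it 3 mm higher).
- hub (a point): Top centre of the handwheel's hub, on its vertical axis, 104 mm above the bench. The red wheel rim has 50 mm radius and spans 88 to 100 mm above the bench. Turning it needs about 0.05 N m; it turns 6.67 rad in all between its ends.
- crank_grip (a point): Grip point of the black crank handle of the wheel: an upright, freely revolving knob 20 mm across and 42 mm high (103 to 145 mm above the bench), 45 mm from the wheel's axis; this point is on the knob's axis 127 mm above the bench. It circles the hub as the wheel turns.
- dot (a point): Centre of the orange dot, 28 mm across, 100 mm above the bench, on the white back of the grey dolls'-house chest that is fixed on the carriage. The back faces the stage's +y. It moves with the carriage; in the stage's frame it is at x = -15 mm + travel, y = 31.5 mm. An orange label lies on the chest's top next to the same edge.
- rig: Fixed mirror rig: round steel foot 84 mm across, bar along its own +x axis to the camera; origin on the bench under the mirror's axis; z up. The black camera (36 x 56 x 50 mm, centre 230 mm along +x, top 125 mm above the bench) looks along the rig's -x straight at the middle of the mirror. Pose varies.
- lens (a point): Centre of the front of the camera's lens: 198 mm from the mirror's axis along the rig's +x, 100 mm above the bench.
- mirror: Upright mirror, blue frame 68 x 78 mm, glass 60 mm wide, 72 mm high, turning about a vertical axis in the glass. x: normal out of the reflecting side; origin on the axis 55 mm above the bench. At rest x points at the lens; it turns to 0.2 rad anticlockwise or 1.3 rad clockwise (from above). A spring, 0.10 N m per rad, returns it to rest.
- tab (a point): Grip point of the mirror's yellow tab, on the turning axis, 162 mm above the bench. The tab is a flat block above the glass: 12 mm thick along the mirror's x (normal), 30 mm wide along its y, 138 to 180 mm above the bench.
- view_line (a point): Middle of the mirror, 100 mm above the bench; its x axis is the camera's line of sight after reflection in the mirror. A brass pointer with an orange tip (75 mm long, just above the rig's foot), geared to turn twice the mirror's angle, shows this direction. When it aims at the dot, the normal halves the angle from here between lens and dot, and the camera sees the dot mid-mirror.
- jug: Bystander: white mug, 68 mm across, 85 mm high; origin under its centre.
- paint_a: Bystander: small amber paint jar with a red cap, 34 mm across, 62 mm high; origin under its centre.
- paint_b: Bystander: small clear paint jar with a green cap, 34 mm across, 62 mm high; origin under its centre.
- brush_pot: Bystander: steel pot 64 mm across, 85 mm high, with brushes up to 177 mm; origin under its centre.
- chair: Bystander: dolls'-house chair with a yellow seat, 52 mm wide, 87 mm high; origin under the seat's centre.
- screwdriver: Bystander: screwdriver 160 mm long lying along its x axis.

How it is judged (in metres and radians):
On the way, in this order (a step that is already met when the one before it is completed fails the run):
1. the carriage is wound home against its stop (value of joint carriage above 0.077 m), for 0.2 s.
2. the mirror, held by the fingers, shows the dot to the camera (y of dot in the frame of view_line between -0.03 and 0.03 m and x of dot in the frame of view_line above 0.1 m and contact force between the fingers and mirror above 0.5 N), for 0.3 s.
At the end, for the whole second after the job is handed in: The carriage is within 3 mm of its stop; the camera's reflected line of sight passes within 30 mm of the dot's centre (the mirror is within about 3 degrees of the exact angle); the fingers still hold the mirror (over 0.5 N) and it is still; bystanders have moved less than 30 mm (all of step 2 and value of joint carriage above 0.077 m and angular speed of mirror below 0.15 rad/s); the arm keeps its last pose, push and grip.
It fails at once if a bystander is pushed more than 30 mm (distance of any of jug, paint_a, paint_b, brush_pot, chair, screwdriver from where it was at the start of the episode above 0.03 m).
It also fails if it takes over 54 s, if anything falls off the work surface, if the arm or the gripper's body presses on something with over 40 N, if the wrist force passes 120 N, or if a joint passes its speed limit or range.

## Robot

A 7-joint arm with a two-finger parallel gripper is mounted at the origin on the work surface. World frame = base frame: x ahead of the robot, y to its left, z up, the work surface at z = 0. Lengths are in mm, angles in degrees, forces in N, time in s.
With the tool pointing down it reaches from about 400 to 875 mm from the base axis. Payload 6.5 kg.
Tool frame: the origin (TCP) lies midway between the tips of the shut fingers; the grasp point (between the pads) lies 19 mm behind it (manip.tcp_to_grasp is the distance from the TCP to the grasp point, in mm); z points along the fingers, y is the line along which they close (so a half turn about z gives the same grasp; the last joint's range is limited). The gripper opens to 88 mm and grips with 3 to 60 N. Pads are 18 mm wide; open, the fingers measure 123 mm over their backs; the gripper's body (75 mm by 187 mm) begins 45 mm behind the grasp point.
Start: joints at [-76.559, 30.733, -0.252, 88.115, 0.149, 61.152, -4.079], TCP at [192.58, 620.808, 238.716] pointing down, gripper open.
Joint ranges: [-154.64, 154.64], [-21.42, 123.67], [-72.66, 72.17], [13.99, 137.28], [-74.86, 254.86], [10.95, 109.41], [-158.01, 158.01]. Speed limits (degrees/s): [136.94, 136.94, 180, 180, 180, 180, 180].

## Interface

Orientations are given as [roll, pitch, yaw] about the fixed x, y, z axes, in that order (R = Rz(yaw) Ry(pitch) Rx(roll)).
In Python, from workcell import manip gives the robot as it stands. The module is installed in compiled form; this text tells all that it offers.
- The arm moves only by the tool pendant, called after ">>>" as name(argument=value, ...) on one line, values as JSON. Schema: {"type":"object","properties":{"offsets":{"type":"string"},"clamp_n":{"type":"number"},"only":{"type":"string"},"quiet":{"type":"boolean"},"lines":{"type":"string"}},"required":["offsets"],"additionalProperties":false}. offsets is a string of 1 to 12 rows, parted by semicolons, with the numbers parted by spaces; each row has 5 numbers: dx, dy, dz in fractions of the full range, 1 being 800 mm, then a turn about the tool's z in fractions of the full range, 1 being 60 degrees, then the opening from 0.0 (shut) to 1.0 (fully open); each row shifts and turns the commanded pose from where the row before left it, along the tool's axes as they then stand; what a row does not reach is not made up. A row lasts 1/12 s, in which the tool goes at most 41.7 mm and 7.16 degrees, less where a joint would pass 70% of its speed; a pose out of reach is approached as far as the arm can. The fingers move at their own pace and stop on an object; clamp_n is the grip in N (left out, the last holds). Time passes only in rows, so rows that do not move let the fingers close. The tool returns the time, the measured TCP pose, the force, the opening and the grip force at its end. only (a regular expression) keeps the lines of the reply that match it, lines (a string "A,B") keeps lines A to B, and quiet returns only ok. A shift or turn number past 1, either way, is cut back to 1. Input that does not fit is refused with a message, and nothing moves.
- manip.sense(): the state, without advancing time (a new reading comes with each control period).
- manip.capture(name): name is "scene" or "top" or "wrist"; returns a dict with "color" (420x560x3 uint8, blue, green, red), "depth" (420x560 float32, mm along the optical axis (not along the pixel's ray), 0 where there is no reading), "intrinsics" (3x3 intrinsics, pixels), "R" (3x3) and "t" (3): a world point X has camera coordinates R X + t. Camera axes: x right, y down, z forward; pixel columns grow to the right and rows downward; lengths in mm; the calibration is good to about 2 mm. The wrist camera is an equidistant fisheye: a pixel r from the principal point sees the ray r / f radians off the axis. A picture is of the moment at which its call begins.
- manip.finish_job(): hands the job in; it is judged then, once.
The state is a dict: "time": time; "joint_pos": joint angles; "qvel": joint speeds; "joint_efforts": joint torques, N m; "tcp_pos": TCP position; "tcp_rot": TCP orientation; "force": force on the tool from outside, world axes, zero at the start; "moment": the same for the moment, N m; "finger_gap": opening from 0.0 (shut) to 1.0 (fully open); "finger_force": force on a finger pad.
Only numpy, scipy, OpenCV 4.12 (cv2) and the standard library are available. Lean on these libraries where they do the work, as an engineer would, in place of code of your own. Each camera call takes 0.05 s, during which the arm holds its last target. There are 200 camera calls.

## Working session

There is one attempt and no reset: what is moved stays moved. The work goes in short steps, Python scripts to look and compute and a tool call to move; the robot and the scene stay as the last step left them, time stands still between calls to the robot, and variables do not carry over. Pictures are saved under pics/ and viewed, at most 10 in all, crops included, and the job is handed in when it is done.

```bash
mkdir -p pics
```

Run:
```python
from workcell import manip
import cv2,numpy as np,pickle
d={}
for n in("scene","top"):
    c=manip.capture(n);d[n]=c;cv2.imwrite(f"pics/{n}0.png",c["color"]);print(n,c["intrinsics"].tolist(),(-c["R"].T@c["t"]).round(0),c["R"].round(2).tolist())
pickle.dump(d,open("c0.pkl","wb"));print(manip.sense())
```

```text
scene [[510.7652217583116, 0.0, 281.8712959726767], [0.0, 510.7652217583116, 214.63482751559388], [0.0, 0.0, 1.0]] [1206.   47. 1162.] [[-0.11, 0.99, 0.02], [0.84, 0.1, -0.54], [-0.54, -0.04, -0.84]]
top [[423.8359757696404, 0.0, 282.2016834175069], [0.0, 423.8359757696404, 208.40001602654752], [0.0, 0.0, 1.0]] [ 392.  -40. 1407.] [[0.01, -1.0, -0.02], [-0.99, -0.01, -0.11], [0.11, 0.02, -0.99]]
{'time': 0.1, 'joint_pos': array([-76.55912918,  30.7722543 ,  -0.25446517,  88.16331828,
         0.15026826,  61.15248175,  -4.07690908]), 'qvel': array([-0.11214474, -0.23339545, -0.0531782 , -0.14617267,  0.02168923,
        0.04770959, -0.05195302]), 'joint_efforts': array([ 2.65813789e-03, -5.72074270e+01,  9.94228944e-01, -2.52226996e+01,
       -5.61214518e-02,  1.34458448e-02,  3.75069601e-05]), 'tcp_pos': array([192.43282732, 620.29432679, 237.94857345]), 'tcp_rot': array([-1.79912592e+02,  7.55235590e-03,  1.62773567e+02]), 'force': array([-0.53165693,  0.029155  , -0.27052746]), 'moment': array([0.02877875, 0.00918911, 0.03072873]), 'finger_force': 0.0, 'finger_gap': 0.9998390592237782}
```

View pics/scene0.png

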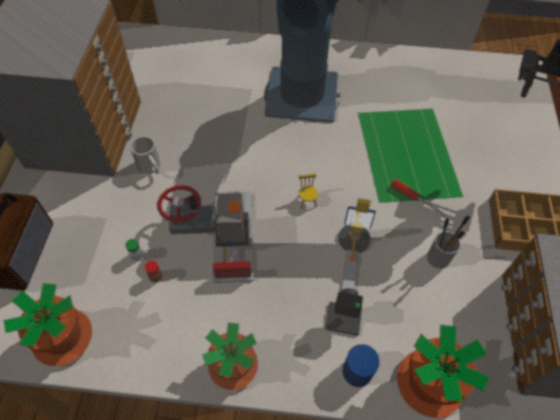

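View pics/top0.png

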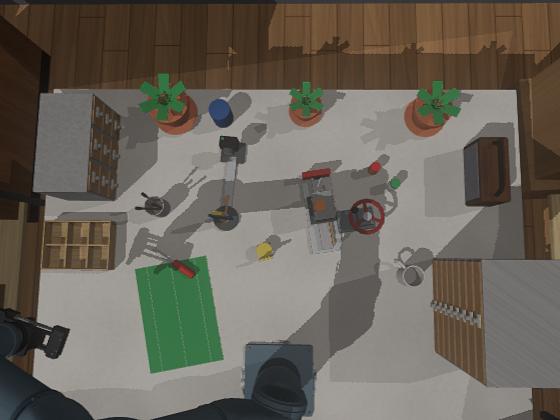

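The scene view shows the wheel at (180,204), the stop at (232,268), the mirror and tab at (360,212), and the camera at (346,305). In the top view the wheel is at (366,216), the stop at (316,174), the tab at (216,213) and the camera at (230,145). Next I'll enlarge and measure these.

Create h.py:
```python
import numpy as np,cv2
def ray(c,u,v):
    K=c["intrinsics"];d=np.array([(u-K[0,2])/K[0,0],(v-K[1,2])/K[1,1],1.]);R=np.array(c["R"])
    return -R.T@c["t"],R.T@d
def onz(c,u,v,z):
    o,d=ray(c,u,v);return o+d*(z-o[2])/d[2]
def proj(c,X):
    p=np.array(c["R"])@X+c["t"];p=c["intrinsics"]@p;return p[:2]/p[2]
def tri(c1,p1,c2,p2):
    o1,d1=ray(c1,*p1);o2,d2=ray(c2,*p2)
    s=np.linalg.lstsq(np.c_[d1,-d2],o2-o1,rcond=None)[0]
    a,b=o1+s[0]*d1,o2+s[1]*d2;return (a+b)/2,np.linalg.norm(a-b)
```

Run:
```python
import pickle;from h import *
d=pickle.load(open("c0.pkl","rb"))
boxes={"scene":(120,160,400,340),"top":(180,120,420,270)}
ims=[]
for n,c in d.items():
    hsv=cv2.cvtColor(c["color"],cv2.COLOR_BGR2HSV);x0,y0,x1,y1=boxes[n]
    for nm,lo,hi in(("red",(0,150,60),(6,255,255)),("red2",(172,150,60),(180,255,255)),("orange",(7,170,80),(17,255,255)),("yel",(20,130,70),(33,255,255)),("blue",(95,90,40),(125,255,255))):
        m=cv2.inRange(hsv,lo,hi);k,l,s,ce=cv2.connectedComponentsWithStats(m)
        for i in range(1,k):
            if s[i,4]>8 and x0-20<ce[i][0]<x1+20 and y0-20<ce[i][1]<y1+40: print(n,nm,s[i],ce[i].round(1))
    ims.append((n,cv2.resize(c["color"][y0:y1,x0:x1],None,fx=2.8,fy=2.8,interpolation=cv2.INTER_CUBIC)))
for n,i in ims: cv2.imwrite(f"pics/{n}z.png",cv2.convertScaleAbs(i,alpha=1.5))
```

```text
scene red [393 181  24  18 164] [404.2 189.2]
scene red [158 186  35  35 187] [171.7 204.4]
scene red [190 189  10  14  27] [195.3 195.6]
scene red [145 261  14  12 127] [151.4 266.6]
scene red [214 262  36   8 228] [231.2 265.3]
scene orange [400 182  11   9  13] [405.3 185.5]
scene orange [229 202  11   9  81] [234.  206.2]
scene yel [300 174  15   4  31] [307.1 175.3]
scene yel [299 186  18  15 207] [307.9 193.2]
scene yel [357 200  13  12 107] [362.6 205.2]
scene blue [ 344  345   35   41 1056] [360.7 364.6]
top red [371 162   9   9  65] [375.2 166.2]
top red [303 169  27   8 116] [316.3 172.5]
top red [367 200  17  34 132] [376.9 218.3]
top red [173 260  21  18 113] [184.3 269.7]
top yel [212 211  10   4  32] [216.5 212.7]
top yel [257 243  15  14 144] [263.2 248.9]
top yel [258 256  14   5  21] [265. 258.]
top blue [209  99  21  28 380] [218.7 110.2]
top blue [224 216   6   2  10] [226.9 216.4]
```

View pics/scenez.png

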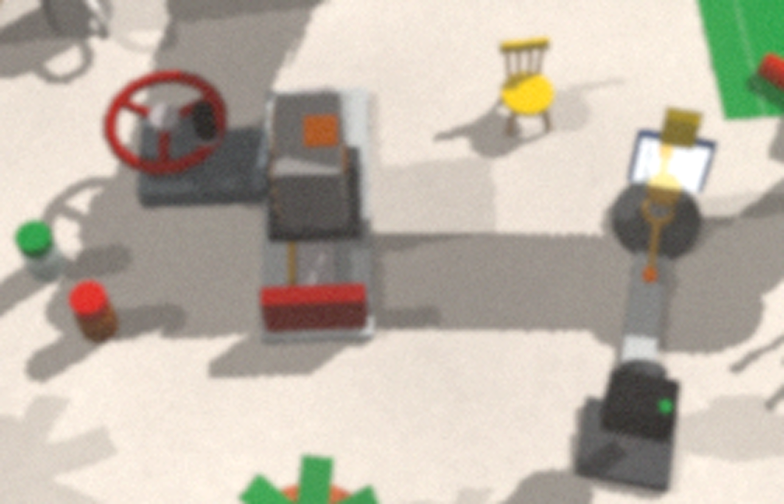

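View pics/topz.png

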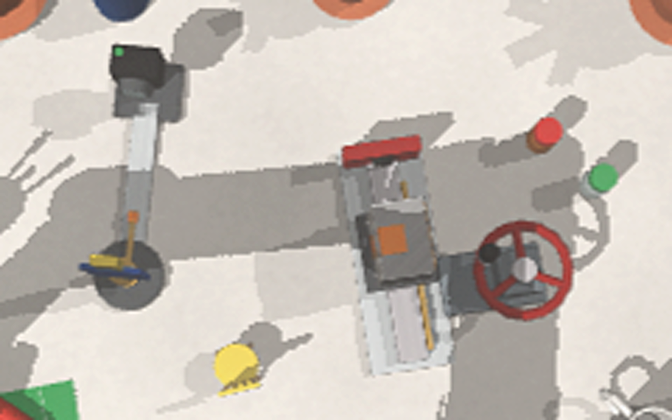

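Run:
```python
import pickle;from h import *
d=pickle.load(open("c0.pkl","rb"));S,T=d["scene"],d["top"]
z=lambda n,u,v:((u+.5)/2.8-.5+(120 if n=="s" else 180),(v+.5)/2.8-.5+(160 if n=="s" else 120))
for nm,s,t in(("knob top",(203,108),(489,252)),("hub",(163,114),(525,269)),("tab top",(684,117),(104,261)),("label",(321,130),(392,240)),("led",(665,405),(118,51)),("ptr tip",(650,274),(133,216))):
    print(nm,*tri(S,z("s",*s),T,z("t",*t)))
for n,c,b in(("s",S,(150,175,210,230)),("t",T,(340,190,392,240))):
    hsv=cv2.cvtColor(c["color"],cv2.COLOR_BGR2HSV);m=(((hsv[...,0]<7)|(hsv[...,0]>170))&(hsv[...,1]>120)&(hsv[...,2]>50)).astype(np.uint8)
    mm=np.zeros_like(m);x0,y0,x1,y1=b;mm[y0:y1,x0:x1]=m[y0:y1,x0:x1]
    h=cv2.convexHull(np.argwhere(mm)[:,::-1].astype(np.int32));e=cv2.fitEllipse(h);P=np.array([onz(c,*p[0],97)[:2] for p in h.astype(float)])
    A=np.c_[2*P,np.ones(len(P))];q=np.linalg.lstsq(A,(P**2).sum(1),rcond=None)[0];print(n,"rim",q[:2],np.sqrt(q[2]+q[0]**2+q[1]**2))
    for bb,zz in(((205,255,255,275),67) if n=="s" else ((295,160,335,185),67),):
        x0,y0,x1,y1=bb;mm=np.zeros_like(m);mm[y0:y1,x0:x1]=m[y0:y1,x0:x1]
        pts=np.argwhere(mm)[:,::-1].astype(np.float32);r=cv2.minAreaRect(pts);print("stop px",r)
        W=np.array([onz(c,*p,zz)[:2] for p in pts.astype(float)],np.float32);r=cv2.minAreaRect(W);print("stop world",r)
# stage edges: scene crop corners
for nm,n,u,v in(("stop top L","s",262,290),("stop top R","s",366,284),("stopT L","t",343,156),("stopT R","t",421,146)):
    print(nm,onz(S if n=="s" else T,*z(n,u,v),67))
```

```text
knob top [ 529.18337602 -226.63675127  138.30658724] 2.7834198005676556
hub [ 514.75322511 -271.23319648  100.35098595] 2.208866206410058
tab top [512.53099231 182.45306074 171.49653541] 0.22225107986770695
label [ 540.95017201 -122.14384718  140.13608767] 1.5226506857335718
led [752.19671194 180.98877559 123.24454938] 2.221573001528141
ptr tip [581.35924198 176.63248873  18.65282346] 0.8895143753167951
s rim [ 519.57305644 -269.93285493] 53.221140552704775
stop px ((231.0, 268.0), (12.0, 36.0), 90.0)
stop world ((669.3904418945312, -115.3905029296875), (31.862836837768555, 86.33719635009766), 6.642574310302734)
t rim [ 514.45086789 -268.70947317] 53.09038238362782
stop px ((315.6105041503906, 172.57489013671875), (5.892037868499756, 27.647258758544922), 79.11447143554688)
stop world ((655.3037719726562, -112.97917175292969), (19.157102584838867, 88.65641784667969), 11.411231994628906)
stop top L [ 661.84011851 -159.25890259   67.        ]
stop top R [645.85070019 -71.79433384  67.        ]
stopT L [645.85348751 -69.98640343  67.        ]
stopT R [ 658.02638954 -159.09937651   67.        ]
```

Stage yaw comes out at about 10.3°, hub at (516,-270), knob at (529,-227), tab at (512,182), and the dot at home at about (590,-92). First I turn the tool so its axes line up with the world.

The manual's scale: shifts go in shares of 800 mm and turns go in shares of 60 degrees. Converting my numbers, 7.1 degrees / 60 = 0.1183.

>>> pendant(offsets="0 0 0 0.1183 1;0 0 0 0.1183 1;0 0 0 0.1183 1;0 0 0 0.1183 1;0 0 0 0.1183 1;0 0 0 0.1183 1;0 0 0 0.1183 1;0 0 0 0.1183 1;0 0 0 0.1183 1;0 0 0 0.1183 1;0 0 0 0.03 1")

```text
time: 1.02
tcp_pos: [192.3, 620.5, 238.2]
tcp_rot: [-180.0, 0.1, 89.6]
force: [-0.6, -0.1, 0.5]
finger_gap: 0.993
finger_force: 0.0
```

```bash
python3 -c "
from workcell import manip;print(manip.sense()['joint_pos'])"
```

```text
[-87.95316386  31.39499739  16.402996    88.92884479  -9.65439194
  61.12865418 -69.53179668]
```

Scaled: -35 mm / 800 = -0.0438, -30 mm / 800 = -0.0375, 0.4 degrees / 60 = 0.0067.

>>> pendant(offsets="-0.0375 0.0275 0 0.0067 1;-0.0438 0.0275 0 0 1;-0.0438 0.0275 0 0 1;-0.0438 0.0275 0 0 1;-0.0438 0.0275 0 0 1;-0.0438 0.0275 0 0 1;-0.0438 0.0275 0 0 1;-0.0438 0.0275 0 0 1;-0.0438 0.0275 0 0 1;-0.0438 0.0275 0 0 1;-0.0438 0.0275 0 0 1;-0.0438 0.0275 0 0 1")

```text
time: 2.02
tcp_pos: [454.1, 202.1, 238.7]
tcp_rot: [-180.0, -0.0, 89.6]
force: [0.8, 0.2, -0.5]
finger_gap: 1.0
finger_force: 0.0
```

Run:
```python
from workcell import manip;print(manip.sense()['joint_pos'])
import cv2,pickle
d={n:manip.capture(n) for n in("wrist","scene")};c=d["wrist"]
pickle.dump(d,open("c1.pkl","wb"));cv2.imwrite("pics/w1.png",c["color"]);print(c["intrinsics"],-c["R"].T@c["t"],c["R"].round(2))
```

```text
[-51.05490158  16.71133049  26.34800565 112.12922884  -9.19093431
  53.17421963 -20.5525388 ]
[[325.1922621    0.         279.02855852]
 [  0.         325.1922621  209.61222092]
 [  0.           0.           1.        ]] [454.57877211 267.05187009 384.29223149] [[ 1.   -0.01 -0.  ]
 [-0.01 -0.97  0.26]
 [-0.   -0.26 -0.97]]
```

View pics/w1.png

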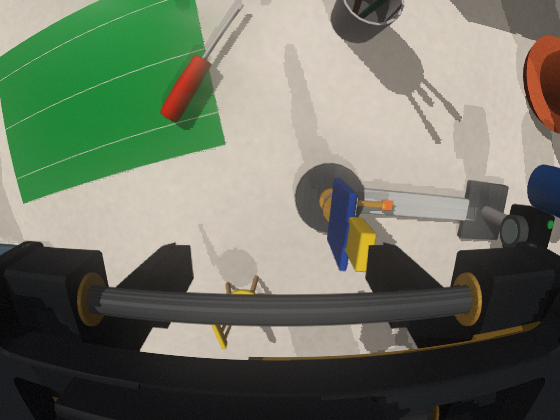

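The wrist view shows the foot circle at (330,196), the pointer tip at (388,205), the bar running to (470,205), and the tab at (360,243).

Add to h.py:
```python
def wonz(c,u,v,z):
    K=c["intrinsics"];a=np.array([u-K[0,2],v-K[1,2]]);r=np.hypot(*a);th=r/K[0,0]
    d=np.array([*(a/r*np.sin(th)),np.cos(th)]);R=np.array(c["R"]);d=R.T@d;o=-R.T@c["t"];return o+d*(z-o[2])/d[2]
```

Run:
```python
import pickle;from h import *
c=pickle.load(open("c1.pkl","rb"))["wrist"]
im=c["color"];hsv=cv2.cvtColor(im,cv2.COLOR_BGR2HSV)
for nm,lo,hi,b,zs in(("tip",(6,170,120),(17,255,255),(375,190,400,220),(16,20)),("tab",(20,100,60),(35,255,255),(335,205,385,275),(180,)),("led",(50,120,60),(80,255,255),(540,215,560,240),(125,))):
    x0,y0,x1,y1=b;m=cv2.inRange(hsv,lo,hi)[y0:y1,x0:x1];p=np.argwhere(m>0)[:,::-1]+[x0,y0]
    print(nm,len(p),p.mean(0),[wonz(c,*p.mean(0),z) for z in zs])
    if nm=="tab":
        r=cv2.minAreaRect(p.astype(np.float32));print(cv2.boxPoints(r).round(1).tolist())
for nm,u,v,z in(("foot",330,196,10),("footL",295,196,10),("footR",364,196,10),("footT",330,163,10),("footB",330,229,10)):print(nm,wonz(c,u,v,z))
cv2.imwrite("pics/w1z.png",cv2.resize(im[150:290,280:560],None,fx=2.8,fy=2.8,interpolation=cv2.INTER_CUBIC))
```

```text
tip 83 [386.79518072 205.        ] [array([584.14486025, 172.92961808,  16.        ]), array([582.73765068, 173.95187426,  20.        ])]
tab 1143 [359.4111986  242.74015748] [array([508.84538219, 188.26239682, 180.        ])]
[[338.5, 267.1000061035156], [353.79998779296875, 198.5], [383.20001220703125, 205.0], [368.0, 273.70001220703125]]
led 46 [549.84782609 223.95652174] [array([753.52022412, 178.55911074, 125.        ])]
foot [514.14658878 182.85649442  10.        ]
footL [472.40669067 183.07758119  10.        ]
footR [556.05128667 182.75994303  10.        ]
footT [513.23927277 222.30533879  10.        ]
footB [515.52902128 141.54848061  10.        ]
```

View pics/w1z.png

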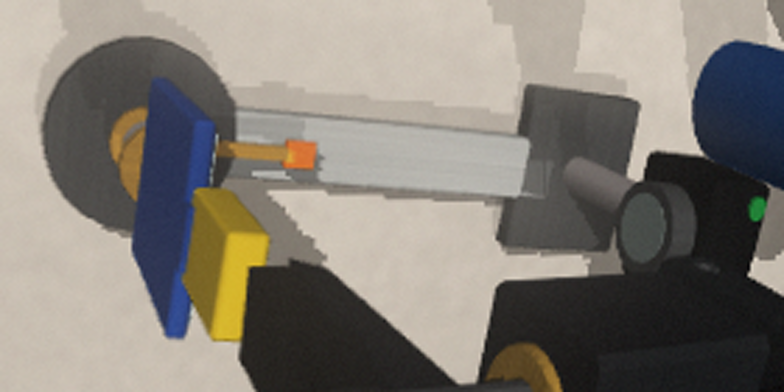

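Run:
```python
import pickle;from h import *
c=pickle.load(open("c1.pkl","rb"))["wrist"]
f=lambda u,v,z:wonz(c,280+u/2.8,150+v/2.8,z)
o=f(139,136,8);print("foot",o)
for nm,u,v,z in(("tabA",230,233,180),("tabB",268,236,180),("tabC",240,340,180),("tabD",213,340,180),("tip",301,155,18),("lens",643,227,100),("bar end",522,166,8),("bar1a",236,110,8),("bar2a",527,137,8)):
    p=f(u,v,z);print(nm,p.round(1),np.degrees(np.arctan2(*(p-o)[1::-1])).round(1),np.hypot(*(p-o)[:2]).round(1))
```

```text
foot [514.12077984 179.25237524   8.        ]
tabA [510.3 195.2 180. ] 103.5 16.4
tabB [520.1 194.2 180. ] 68.1 16.1
tabC [515.3 166.1 180. ] -84.9 13.2
tabD [508.1 166.4 180. ] -115.0 14.1
tip [584.4 173.   18. ] -5.1 70.5
lens [711.9 163.7 100. ] -4.5 198.4
bar end [706.4 164.4   8. ] -4.4 192.8
bar1a [556.5 190.6   8. ] 15.0 43.9
bar2a [707.2 178.8   8. ] -0.1 193.1
```

Rig origin is (514,180), yaw about -4.5°. Now to a spot just short of the wheel for a closer look.

Scaled: -31 mm / 800 = -0.0388, 6.3 mm / 800 = 0.0079, -0.4 degrees / 60 = -0.0067.

>>> pendant(offsets="-0.0388 0.0079 0 -0.0067 1;-0.0388 0.0079 0 0 1;-0.0388 0.0079 0 0 1;-0.0388 0.0079 0 0 1;-0.0388 0.0079 0 0 1;-0.0388 0.0079 0 0 1;-0.0388 0.0079 0 0 1;-0.0388 0.0079 0 0 1;-0.0388 0.0079 0 0 1;-0.0388 0.0079 0 0 1;-0.0388 0.0079 0 0 1;-0.0388 0.0079 0 0 1")

```text
time: 3.12
tcp_pos: [528.9, -168.9, 238.4]
tcp_rot: [-180.0, -0.0, 90.0]
force: [-0.2, -1.1, -0.4]
finger_gap: 1.003
finger_force: 0.0
```

Run:
```python
from workcell import manip;print(manip.sense()['joint_pos'])
import cv2,pickle
d={n:manip.capture(n) for n in("wrist",)};c=d["wrist"]
pickle.dump(d,open("c2.pkl","wb"));cv2.imwrite("pics/w2.png",c["color"])
```

```text
[-12.59517589  24.04536995  33.53142293 104.26033761 -15.69934601
  56.38828181  27.44452537]
```

View pics/w2.png

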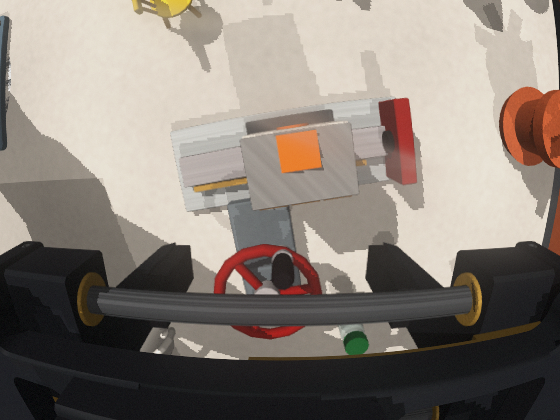

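The knob top is at (282,262), the hub at (268,293), the label at (299,151) and the stop at (398,140).

Run:
```python
import pickle;from h import *
c=pickle.load(open("c2.pkl","rb"))["wrist"]
for nm,u,v,z in(("knobtop",282,261,145),("hub",268,293,104),("rimL",214,288,97),("rimR",322,288,97),("rimT",268,245,97),("label",299,151,146),("stopA",379.5,100,67),("stopB",408,97,67),("stopC",416,182,67),("stopD",400,184,67),("base1",172,129,8),("base1b",188,211,8),("chestA",240,140,143),("chestB",352,122,143)):
    print(nm,wonz(c,u,v,z).round(1))
```

```text
knobtop [ 530.9 -210.7  145. ]
hub [ 517.6 -263.7  104. ]
rimL [ 462.6 -263.1   97. ]
rimR [ 571.6 -262.4   97. ]
rimT [ 518.1 -215.5   97. ]
label [ 543.2 -123.4  146. ]
stopA [628.  -76.7  67. ]
stopB [658.9 -71.3  67. ]
stopC [ 672.4 -159.    67. ]
stopD [ 654.  -161.5   67. ]
base1 [ 401.5 -105.6    8. ]
base1b [ 416.3 -206.5    8. ]
chestA [ 499.8 -115.2  143. ]
chestB [ 583.  -101.1  143. ]
```

Scaled: 30 mm / 800 = 0.0375, -28 mm / 800 = -0.035.

>>> pendant(offsets="-0.035 0.0004 0 0 1;-0.035 0.0004 0.0125 0 1;0 0 0.0375 0 1;0 0 0.0375 0 1;0 0 0.0375 0 1;0 0 0.0325 0 1;0 0 0 0 1;0 0 0 0 0.5;0 0 0 0 0;0 0 0 0 0;0 0 0 0 0;0 0 0 0 0", clamp_n=20)

```text
time: 4.17
tcp_pos: [530.2, -224.3, 114.0]
tcp_rot: [179.9, 0.0, 90.0]
force: [-0.3, -0.3, -0.5]
finger_gap: 0.646
finger_force: 0.0
```

>>> pendant(offsets="0 0 0 0 0;0 0 0 0 0;0 0 0 0 0;0 0 0 0 0")

```text
time: 4.5
tcp_pos: [529.4, -224.1, 112.8]
tcp_rot: [180.0, 0.0, 90.0]
force: [0.0, -1.0, 0.0]
finger_gap: 0.342
finger_force: 0.0
```

>>> pendant(offsets="0 0 0 0 0;0 0 0 0 0;0 0 0 0 0;0 0 0 0 0;0 0 0 0 0;0 0 0 0 0")

```text
time: 5.0
tcp_pos: [529.6, -224.0, 112.8]
tcp_rot: [180.0, -0.0, 90.0]
force: [1.7, 0.7, 0.2]
finger_gap: 0.218
finger_force: 20.0
```

Scaled: -15.6 mm / 800 = -0.0195, -14.4 mm / 800 = -0.018.

>>> pendant(offsets="-0.0089 0.0174 0 0 0;-0.0143 0.0134 0 0 0;-0.018 0.0076 0 0 0;-0.0195 0.001 0 0 0;0 0 0 0 0")

```text
time: 5.42
tcp_pos: [560.4, -276.8, 112.9]
tcp_rot: [180.0, 0.2, 89.8]
force: [3.4, -2.9, -1.2]
finger_gap: 0.217
finger_force: 20.0
```

>>> pendant(offsets="0 0 0 0 0;0 0 0 0 0")

```text
time: 5.58
tcp_pos: [561.1, -272.3, 112.8]
tcp_rot: [180.0, 0.0, 90.0]
force: [1.3, -0.9, 1.0]
finger_gap: 0.218
finger_force: 20.0
```

>>> pendant(offsets="-0.0188 -0.0058 0 0 0;-0.0156 -0.0118 0 0 0;-0.0106 -0.0164 0 0 0;-0.0044 -0.019 0 0 0;0.0024 -0.0194 0 0 0;0 0 0 0 0;0 0 0 0 0;0 0 0 0 0")

```text
time: 6.25
tcp_pos: [502.1, -309.7, 112.8]
tcp_rot: [-179.9, -0.0, 90.0]
force: [-0.2, 0.3, 2.3]
finger_gap: 0.22
finger_force: 20.0
```

Scaled: 14.4 mm / 800 = 0.018, -13.9 mm / 800 = -0.0174.

>>> pendant(offsets="0.0089 -0.0174 0 0 0;0.0143 -0.0134 0 0 0;0.018 -0.0076 0 0 0;0.0098 -0.0014 0 0 0;0 0 0 0 0;0 0 0 0 0")

```text
time: 6.75
tcp_pos: [471.5, -269.1, 112.8]
tcp_rot: [-180.0, -0.0, 90.0]
force: [-0.2, 0.7, 1.2]
finger_gap: 0.217
finger_force: 20.0
```

>>> pendant(offsets="0.0049 0 0 0 0;0 0 0 0 0;0 0 0 0 0")

```text
time: 7.0
tcp_pos: [471.5, -266.0, 112.7]
tcp_rot: [180.0, 0.0, 89.9]
force: [0.5, -0.3, 1.7]
finger_gap: 0.215
finger_force: 20.0
```

>>> pendant(offsets="0.0049 0.0004 0 0 0;0 0 0 0 0;0 0 0 0 0")

```text
time: 7.25
tcp_pos: [471.8, -261.5, 112.8]
tcp_rot: [180.0, -0.0, 90.0]
force: [-0.1, 0.6, 1.9]
finger_gap: 0.217
finger_force: 20.0
```

Scaled: 3.9 mm / 800 = 0.0049, 0.6 mm / 800 = 0.0008.

>>> pendant(offsets="0.0049 0.0008 0 0 0;0 0 0 0 0;0 0 0 0 0")

```text
time: 7.5
tcp_pos: [472.5, -257.2, 112.8]
tcp_rot: [180.0, -0.0, 90.0]
force: [1.8, 0.4, 1.1]
finger_gap: 0.217
finger_force: 20.0
```

>>> pendant(offsets="0.0048 0.0013 0 0 0;0 0 0 0 0;0 0 0 0 0")

```text
time: 7.75
tcp_pos: [472.6, -256.8, 112.8]
tcp_rot: [180.0, 0.3, 89.9]
force: [2.1, -8.6, -3.8]
finger_gap: 0.218
finger_force: 20.0
```

Run:
```python
from workcell import manip
import pickle,cv2
d={n:manip.capture(n) for n in("scene","top")};pickle.dump(d,open("c3.pkl","wb"))
cv2.imwrite("pics/s3.png",cv2.convertScaleAbs(cv2.hconcat([cv2.resize(d["scene"]["color"][175:290,140:270],None,fx=3,fy=3),cv2.resize(d["top"]["color"][150:265,290:400],None,fx=3,fy=3)]),alpha=1.5))
```

```text
(no output)
```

View pics/s3.png

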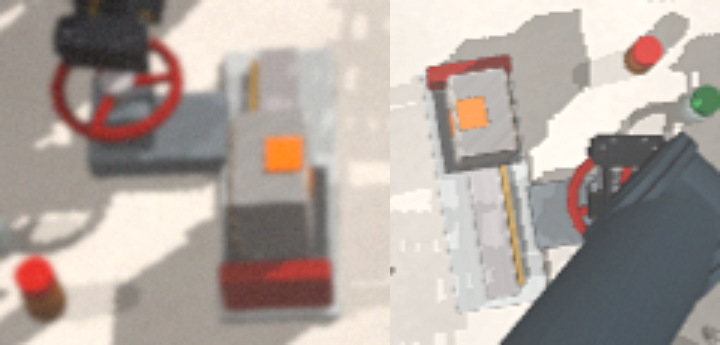

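The push force rose to 8.6 N, and the pictures show the carriage against its stop. I hold, let go, and rise.

Scaled: -40 mm / 800 = -0.05, -26 mm / 800 = -0.0325.

>>> pendant(offsets="0 0 0 0 0;0 0 0 0 0;0 0 0 0 0;0 0 0 0 0.5;0 0 0 0 0.7;0 0 0 0 0.7;0 0 0 0 0.7;0 0 0 0 0.7;0 0 -0.025 0 0.7;0 0 -0.05 0 0.7;0 0 -0.05 0 0.7;0 0 -0.0325 0 0.7")

```text
time: 8.85
tcp_pos: [473.7, -254.5, 241.9]
tcp_rot: [179.9, 0.1, 89.9]
force: [0.8, -0.2, -0.7]
finger_gap: 0.703
finger_force: 0.0
```

Run:
```python
import pickle;from h import *
from workcell import manip
d=pickle.load(open("c3.pkl","rb"));S,T=d["scene"],d["top"];P=[]
for c,b in((S,(210,210,250,250)),(T,(305,170,330,205))):
    x0,y0,x1,y1=b;m=cv2.inRange(cv2.cvtColor(c["color"],cv2.COLOR_BGR2HSV),(7,150,100),(20,255,255))[y0:y1,x0:x1]
    k,l,s,ce=cv2.connectedComponentsWithStats(m)
    for i in range(1,k):
        if s[i,4]>4:print(s[i],ce[i]+[x0,y0],onz(c,*(ce[i]+[x0,y0]),146))
    P.append(ce[1+np.argmax(s[1:,4])]+[x0,y0])
print(tri(S,P[0],T,P[1]))
```

```text
[ 19  11  11  11 119] [234. 226.] [ 599.84302531 -113.93041792  146.        ]
[ 7 12 10 11 79] [316.81012658 187.15189873] [ 595.27824995 -112.34769583  146.        ]
(array([ 596.35483677, -113.74983213,  140.30480789]), np.float64(2.16598817079939))
```

Label displacement gives stage yaw of about 9°, so the dot is at about (592,-93). The mirror normal must reach about -39.3°, a turn of 34.8° clockwise. Over to the tab.

Scaled: 36.2 mm / 800 = 0.0453, 3.3 mm / 800 = 0.0041, 4.4 degrees / 60 = 0.0733.

>>> pendant(offsets="0.0453 0.0041 0 0 0.7;0.0453 0.0041 0 0 0.7;0.0453 0.0041 0 0 0.7;0.0453 0.0041 0 0 0.7;0.0453 0.0041 0 0 0.7;0.0453 0.0041 0 0 0.7;0.0453 0.0041 0 0 0.7;0.0453 0.0041 0 0 0.7;0.0453 0.0041 0 0 0.7;0.0453 0.0041 0 0 0.7;0.0453 0.0041 0 0 0.7;0.0453 0.0041 0 0.0733 0.7")

```text
time: 9.85
tcp_pos: [512.6, 182.3, 238.8]
tcp_rot: [-180.0, -0.0, 85.6]
force: [0.2, 1.4, -0.3]
finger_gap: 0.699
finger_force: 0.0
```

>>> pendant(offsets="0 0 0 0 0.7;0 0 0 0 0.7;0 0 0 0 0.7")

```text
time: 10.1
tcp_pos: [512.8, 179.6, 238.6]
tcp_rot: [-180.0, 0.1, 85.6]
force: [0.3, -0.4, -0.2]
finger_gap: 0.704
finger_force: 0.0
```

Scaled: 30 mm / 800 = 0.0375, 20 mm / 800 = 0.025.

>>> pendant(offsets="0 0.0008 0.0375 0 0.7;0 0 0.0375 0 0.7;0 0 0.025 0 0.7;0 0 0.015 0 0.7;0 0 0 0 0.4;0 0 0 0 0;0 0 0 0 0;0 0 0 0 0;0 0 0 0 0;0 0 0 0 0;0 0 0 0 0;0 0 0 0 0", clamp_n=20)

```text
time: 11.1
tcp_pos: [514.4, 180.5, 147.1]
tcp_rot: [179.9, -0.0, 85.6]
force: [-0.7, 0.6, -3.7]
finger_gap: 0.139
finger_force: 20.0
```

>>> pendant(offsets="0 0 0 0 0;0 0 0 0 0;0 0 0 0 0;0 0 0 0 0;0 0 0 0 0;0 0 0 0 0")

```text
time: 11.6
tcp_pos: [514.4, 180.5, 147.1]
tcp_rot: [179.9, -0.0, 85.6]
force: [3.3, -1.0, 2.6]
finger_gap: 0.139
finger_force: 20.0
```

Scaled: 5 degrees / 60 = 0.0833.

>>> pendant(offsets="0 0 0 0.0833 0;0 0 0 0.0833 0;0 0 0 0.0833 0;0 0 0 0.0833 0;0 0 0 0.0833 0;0 0 0 0.0833 0;0 0 0 0.0817 0;0 0 0 0 0;0 0 0 0 0;0 0 0 0 0")

```text
time: 12.43
tcp_pos: [513.8, 180.7, 147.1]
tcp_rot: [180.0, -0.0, 50.7]
force: [1.9, 0.8, 5.6]
finger_gap: 0.131
finger_force: 20.0
```

Run:
```python
from workcell import manip
import pickle,cv2
d={n:manip.capture(n) for n in("scene","top","wrist")};pickle.dump(d,open("c4.pkl","wb"))
a=cv2.convertScaleAbs(cv2.resize(d["scene"]["color"][190:325,200:390],None,fx=2.5,fy=2.5),alpha=1.5)
w=cv2.resize(d["wrist"]["color"],(450,338))
cv2.imwrite("pics/s4.png",cv2.resize(cv2.hconcat([a,w]),None,fx=.85,fy=.85))
print(manip.sense()["joint_pos"])
```

```text
[-49.54311156  31.11604869  33.65797595 110.00834952 -23.59834645
  45.77654628 -42.20516842]
```

View pics/s4.png

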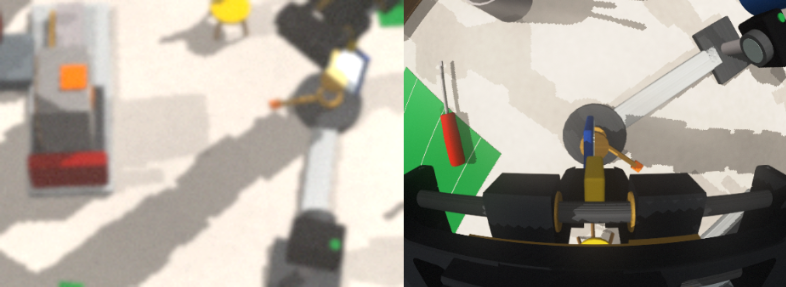

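The carriage is still home and the pointer aims at the chest. Its tip is near (275,104) in the left panel and (637,166) in the right. I'll measure its direction.

Run:
```python
import pickle;from h import *
d=pickle.load(open("c4.pkl","rb"));o=np.array([514,180.3])
def rep(n,c,b,f,z):
    x0,y0,x1,y1=b;m=cv2.inRange(cv2.cvtColor(c["color"],cv2.COLOR_BGR2HSV),(4,170,100),(14,255,255))[y0:y1,x0:x1]
    k,l,s,ce=cv2.connectedComponentsWithStats(m)
    for i in range(1,k):
        if s[i,4]>2:
            p=f(c,*(ce[i]+[x0,y0]),z)[:2];print(n,s[i,4],ce[i]+[x0,y0],p.round(1),"dir from axis",np.degrees(np.arctan2(*(p-o)[::-1])).round(1),np.hypot(*(p-o)).round(1))
rep("S tip",d["scene"],(320,225,345,250),onz,18)
rep("S dot/label",d["scene"],(225,210,260,250),onz,100)
rep("T tip",d["top"],(190,195,250,240),onz,18)
rep("W tip",d["wrist"],(310,220,350,260),wonz,18)
```

```text
S dot/label 114 [234.02631579 226.04385965] [ 572.5 -121.1] dir from axis -79.0 307.1
W tip 136 [341.91176471 243.22058824] [533.3 112.6] dir from axis -74.1 70.4
```

The pointer reads -74.1° against the dot's bearing of -74.0°, so I'm handing the job in.

>>> pendant(offsets="0 0 0 0 0;0 0 0 0 0;0 0 0 0 0;0 0 0 0 0")

```text
time: 12.92
tcp_pos: [513.8, 180.7, 147.1]
tcp_rot: [-180.0, -0.0, 50.7]
force: [1.9, 0.4, 4.5]
finger_gap: 0.135
finger_force: 20.0
```

```bash
python3 -c "
from workcell import manip;print(manip.finish_job())"
```

```text
the job is handed in; nothing more can be done
None
```

The job is handed in at 12.9 s, with no verdict printed: the carriage is home against its stop, and the gripper still holds the mirror at 20 N with the pointer within about 0.1° of my estimate of the dot's bearing.

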